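Line up the drawer-pull blanks and bring the sander to the ready

ROBOT

A 6-joint arm with a two-finger parallel gripper is mounted at the origin on the work surface. World frame = base frame: x ahead of the robot, y to its left, z up, the work surface at z = 0. Lengths are in m, angles in rad, forces in N, time in s.
With the tool pointing down it reaches from about 0.35 to 0.8 m from the base axis. Payload 7.3 kg.
Tool frame: the origin (TCP) lies at the very end of the fingers, on their centre line; the grasp point (between the pads) lies 19 mm behind it (tcp_to_grasp is the distance from the TCP to the grasp point, in m); z points along the fingers, y is the line along which they close (so a half turn about z gives the same grasp; the last joint's range is limited). The gripper opens to 85 mm and grips with 20 to 120 N. Pads are 22 mm wide; open, the fingers measure 114 mm over their backs; the gripper's body (76 mm by 85 mm) begins 54 mm behind the grasp point. The pads swing forward as they close: fully open they stand 13 mm farther back than shut.
Start: joints at [-1.255, 0.342, 1.524, -0, 1.275, -0.146], TCP at [0.234, -0.47, 0.231] pointing down, gripper open.
Joint ranges: [-2.53, 2.53], [-0.77, 2.02], [0.04, 2.7], [-1, 4.14], [0.28, 2.66], [-3.11, 3.11]. Speed limits (rad/s): [2.57, 2.57, 3.14, 3.14, 3.14, 3.14].

INTERFACE

Orientations are given as a unit quaternion [x, y, z, w].
In Python, from bench import * gives the robot as it stands. The module is installed in compiled form; this text tells all that it offers.
- The arm moves only by the shell command python3 -m handwheel 'ROWS' [FORCE]. ROWS is JSON, a list of rows, each a list of 5 numbers: the opening, from 0 (shut) to 1 (fully open), then the shift along the tool's x, y, z in units of 30 mm (1.0 is 30 mm), then the turn about the tool's z in units of 5 degrees (1.0 is 5 degrees). A call has 1 to 10 rows; each row is the pose to reach, as a shift and turn from the pose commanded when the call began, along the tool's axes at that moment; what a row does not reach only later rows make up. A row lasts 1/12 s, in which the tool goes at most 41.7 mm and 7.16 degrees, less where a joint would pass 70% of its speed; a pose out of reach is approached as far as the arm can. A call with a gripper value outside its range is refused whole. The fingers move at their own pace and stop on an object; FORCE is the grip in N (left out, the last holds). Time passes only in rows, so rows that repeat a pose let the fingers close. It gives the time, the measured TCP pose, the force, the opening and the grip force at its end, in the units of the state.
- get_obs(): the state, without advancing time (a new reading comes with each control period).
- capture(name): name is "scene" or "top"; returns a dict with "img" (400x640x3 uint8, blue, green, red), "K" (3x3 intrinsics, pixels), "R" (3x3) and "t" (3): a world point X has camera coordinates R X + t. Camera axes: x right, y down, z forward; pixel columns grow to the right and rows downward; lengths in m; the calibration is good to about 2 mm. A picture is of the moment at which its call begins. There is no depth.
- close_job(): hands the job in; it is judged then, once.
The state is a dict: "clock": time; "joint_positions": joint angles; "dq": joint speeds; "tau": joint torques, N m; "position": TCP position; "tool_rot": TCP orientation; "contact_force": force on the tool from outside, world axes, zero at the start; "ft_torque": the same for the moment, N m; "finger_gap": finger opening in m; "finger_force": force on a finger pad.
Only numpy, scipy, OpenCV 4.12 (cv2) and the standard library are available. Lean on these libraries where they do the work, as an engineer would, in place of code of your own. Each camera call takes 0.05 s, during which the arm holds its last target. There are 200 camera calls.

TASK

On the sanding board, push the three loose square blanks into one tight, straight row: each flat against the long red fence, and the row closed up without gaps against the red end stop, in any order. Then pick up the green detail sander by its grip, lift it over the stack of boards without touching the stack, and finish still holding it in the air, still and level, about a centimetre above the dark walnut blank, centred over that blank with its nose pointing straight at the long fence and never touching a blank. Keep holding it there as the program ends (do not put it down or let go), the row still in order and the collet set, the dish of screws and the try square left where they are.

Things in the scene. Friction and masses are not known exactly. Their poses are not given: they have to be found in the camera images.
- board: fixed grey sanding board 200 (x) x 320 (y) x 12 mm thick; origin: centre of its underside. Red fence along its far (+x) edge, inner face at x = 70 mm; red end stop along x near its +y end, inner face at y = 125 mm; both 12 mm high above the base. In the finished row the blanks' centres are at x = 42, y = 97, 41 and -15 mm.
- blank_walnut: the dark brown walnut blank: a square block 56 x 56 mm, 18 mm thick, 45 g, lying loose on the sanding board; origin at the centre of its underside, z up. The three blanks are the same size and lie in any order.
- blank_beech: the pale beech blank: a square block 56 x 56 mm, 18 mm thick, 45 g, lying loose on the sanding board; origin at the centre of its underside, z up. The three blanks are the same size and lie in any order.
- blank_cherry: the mid-brown cherry blank: a square block 56 x 56 mm, 18 mm thick, 45 g, lying loose on the sanding board; origin at the centre of its underside, z up. The three blanks are the same size and lie in any order.
- sander: green detail sander, 0.6 kg, standing on its black pad. Origin: centre of the pad's underside; x to the nose, z up. Pad 70 mm wide, x = -45 to 50 mm (pointed tip). Lower housing 62 mm wide up to z = 54 mm. Flat-sided grip bar 52 mm wide (y), x = -55 to 45, z = 54 to 106 mm, with a black band. Dust spout behind, 30 mm across, to x = -77 at z = 35 mm.
- sander_grip (a point): the place to grip the sander: middle of the grip bar, at x = -5 mm, z = 83 mm in the sander's frame; close the fingers across the sander's y
- sander_nose (a point): the pointed tip of the sander's pad, on its underside, at x = +50 mm in the sander's frame
- lumber: the stack of four short boards, fixed, standing between the sander and the sanding board: 335 mm long (x), 60 mm wide (y), 100 mm high, origin at the centre of its underside, z up
- collets: the chrome collet set, four collets in a dark wooden block 50 x 130 mm, 60 mm high in all, long side along y, loose; origin at the centre of its underside. Leave alone.
- dish: the white ceramic dish of screws, 94 mm across, 30 mm high, loose; origin at the centre of its underside. Leave alone.
- square: the try square lying flat, loose: dark wooden stock 120 mm along x, 22 mm wide, 16 mm high, origin at the centre of the stock's underside; steel blade 35 mm wide, 3 mm thick, reaching 161 mm to -y from the stock's -x end. Leave alone.
Mind the look-alikes: they are no part of the job. There is more than one size of the sander; the job needs the middle-sized.

How it is judged:
On the way, in this order (a step that is already met when the one before it is completed fails the run):
1. the three blanks form a tight row against the fence and the end stop (x of blank_walnut in the frame of board between 0.038 and 0.046 m and z of blank_walnut in the frame of board between 0.009 and 0.015 m and (y of blank_walnut in the frame of board between 0.091 and 0.103 m or y of blank_walnut in the frame of board between 0.035 and 0.047 m or y of blank_walnut in the frame of board between -0.021 and -0.009 m) and (angle between the x axis of blank_walnut and the x axis of board, either way round below 0.08 rad or angle between the x axis of blank_walnut and the y axis of board, either way round below 0.08 rad) and angle between each of blank_walnut, blank_beech, blank_cherry's own z axis and vertical below 0.08 rad and x of blank_beech in the frame of board between 0.038 and 0.046 m and z of blank_beech in the frame of board between 0.009 and 0.015 m and (y of blank_beech in the frame of board between 0.091 and 0.103 m or y of blank_beech in the frame of board between 0.035 and 0.047 m or y of blank_beech in the frame of board between -0.021 and -0.009 m) and (angle between the x axis of blank_beech and the x axis of board, either way round below 0.08 rad or angle between the x axis of blank_beech and the y axis of board, either way round below 0.08 rad) and x of blank_cherry in the frame of board between 0.038 and 0.046 m and z of blank_cherry in the frame of board between 0.009 and 0.015 m and (y of blank_cherry in the frame of board between 0.091 and 0.103 m or y of blank_cherry in the frame of board between 0.035 and 0.047 m or y of blank_cherry in the frame of board between -0.021 and -0.009 m) and (angle between the x axis of blank_cherry and the x axis of board, either way round below 0.08 rad or angle between the x axis of blank_cherry and the y axis of board, either way round below 0.08 rad)), for 0.2 s.
2. the sander is carried above the stack of boards (x of sander in the frame of lumber between -0.2 and 0.2 m and y of sander in the frame of lumber between -0.045 and 0.045 m and z of sander in the frame of lumber above 0.1 m), for 0.02 s.
At the end, for the whole second after the job is handed in: Blanks flat in a tight row: within 4 mm of the fence, 6 mm along it, 0.08 rad; sander held still by the fingers, level within 0.1 rad, pad 3-20 mm above the walnut blank, centred within 12 mm, nose to the fence within 0.15 rad, touching no blank; bystanders within 15 mm of their start (all of step 1 and horizontal distance between sander and blank_walnut below 0.012 m and z of sander in the frame of blank_walnut between 0.021 and 0.038 m and angle between sander's own z axis and vertical below 0.1 rad and angle between the x axis of sander and the x axis of board, either way round below 0.15 rad and x of sander_nose in the frame of board above 0.065 m and linear speed of sander below 0.02 m/s and contact force between sander and the fingers above 2 N and contact force between sander and blank_walnut below 0.1 N and contact force between sander and blank_beech below 0.1 N and contact force between sander and blank_cherry below 0.1 N and contact force between sander and board below 0.1 N and distance of each of collets, dish, square from where it was at the start of the episode below 0.015 m); the arm keeps its last pose, push and grip.
It fails at once if the sander touches the stack of boards (contact force between sander and lumber above 1 N).
It fails at once if the sander touches a blank (contact force between sander and blank_walnut above 0.5 N or contact force between sander and blank_beech above 0.5 N or contact force between sander and blank_cherry above 0.5 N).
It fails at once if the collet set is pushed away (distance of collets from where it was at the start of the episode above 0.015 m).
It fails at once if the dish of screws is pushed away (distance of dish from where it was at the start of the episode above 0.015 m).
It fails at once if the try square is pushed away (distance of square from where it was at the start of the episode above 0.015 m).
It also fails if it takes over 67 s, if anything falls off the work surface, if the arm or the gripper's body presses on something with over 40 N, if the wrist force passes 120 N, or if a joint passes its speed limit or range.

## Working session

There is one attempt and no reset: what is moved stays moved. The work goes in short steps, Python scripts to look and compute and a shell command to move; the robot and the scene stay as the last step left them, time stands still between calls to the robot, and variables do not carry over. Pictures are saved under pics/ and viewed, at most 13 in all, crops included, and the job is handed in when it is done.

```bash
mkdir -p pics
python3 - <<'E'
from bench import *
import cv2
for n in ("scene","top"):
    c=capture(n); cv2.imwrite(f"pics/{n}0.png",c["img"]); print(n,c["K"].round(1).tolist(),c["R"].round(3).tolist(),c["t"].round(3).tolist())
o=get_obs(); print(o["clock"],o["position"],o["tool_rot"],o["finger_gap"])
E
```

```text
scene [[470.7, 0.0, 309.3], [0.0, 470.7, 207.1], [0.0, 0.0, 1.0]] [[-0.694, 0.72, -0.008], [0.507, 0.481, -0.715], [-0.511, -0.501, -0.699]] [0.535, -0.186, 1.81]
top [[439.2, 0.0, 316.9], [0.0, 439.2, 208.8], [0.0, 0.0, 1.0]] [[-0.067, -0.998, 0.0], [-0.977, 0.065, -0.204], [0.204, -0.014, -0.979]] [-0.107, 0.653, 1.012]
0.1 [ 0.23385446 -0.4696437   0.230675  ] [ 9.73457592e-01  2.28866359e-01 -4.88899609e-05 -7.10426613e-04] 0.08532402745417227
```

View pics/top0.png

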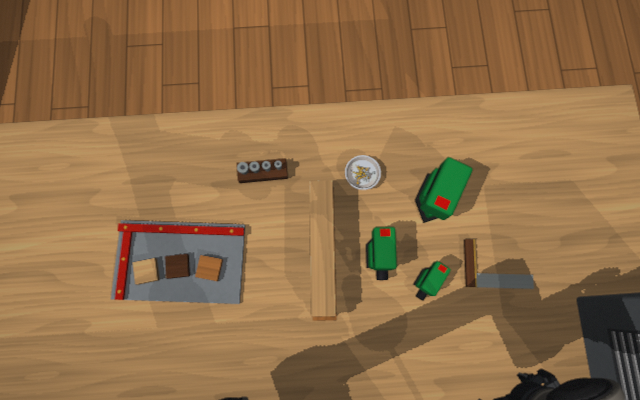

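View pics/scene0.png

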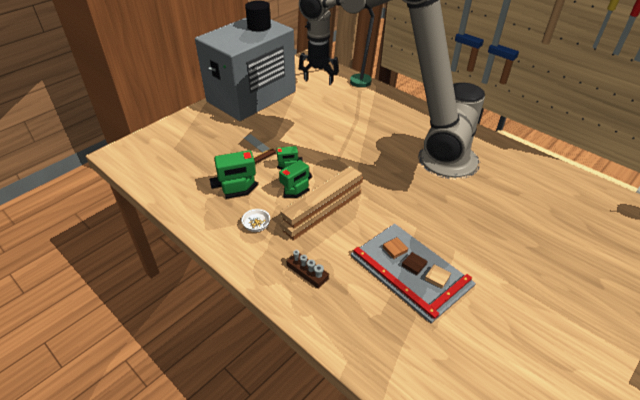

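Top view candidates for the sander: large (443,188), middle (382,250), small (432,280). The middle one is my choice. The blanks are beech (145,270), walnut (177,266) and cherry (209,268), and the board's fence and stop corner is near (125,228). I'll check with enlarged crops.

Run:
```python
import cv2
a=cv2.imread("pics/top0.png")
cv2.imwrite("pics/c1.png",cv2.resize(a[210:310,105:255],None,fx=5.3,fy=5.3,interpolation=cv2.INTER_CUBIC))
cv2.imwrite("pics/c2.png",cv2.resize(a[150:330,300:480],None,fx=3.3,fy=3.3,interpolation=cv2.INTER_CUBIC))
```

```text
(no output)
```

View pics/c1.png

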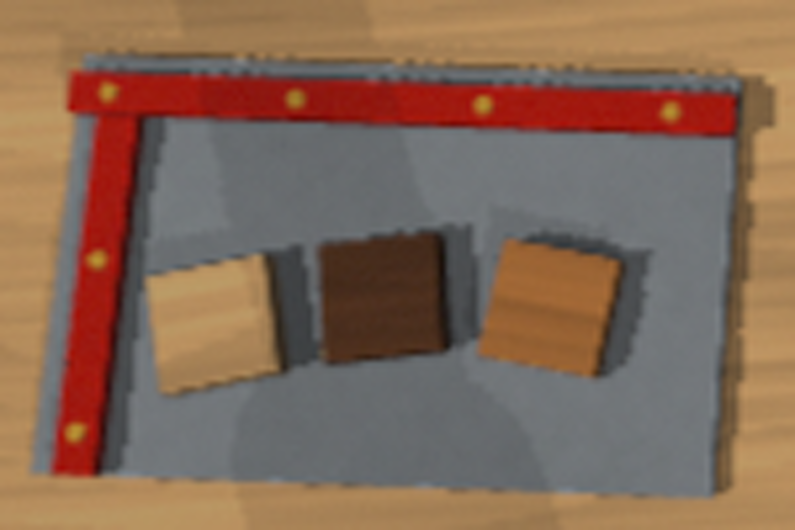

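View pics/c2.png

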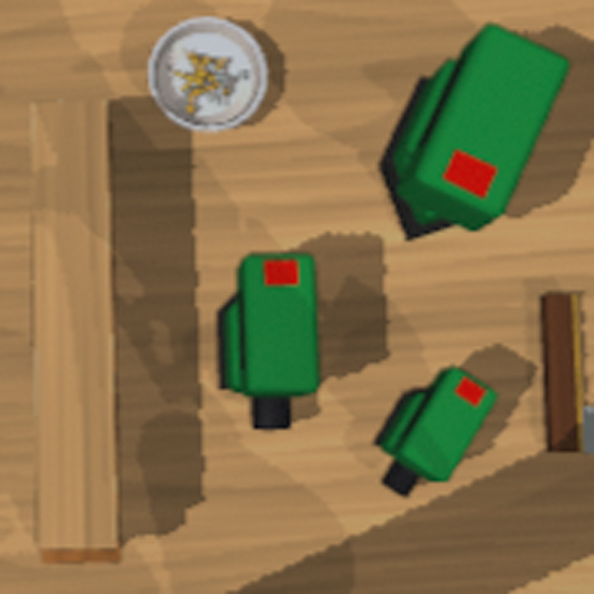

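Crop 1 shows beech, walnut and cherry left to right, all on the board and slightly turned. The fence is along the top and the stop is on the left. Crop 2 shows the middle sander's grip top at about (279,325) in the crop, with its spout below, so the nose points roughly +x.

```bash
cat > h.py <<'E'
import numpy as np
CAM={"top":None}
def unproj(c,uv,z):
    uv=np.atleast_2d(uv).astype(float)
    d=np.c_[uv,np.ones(len(uv))]@np.linalg.inv(c["K"]).T@c["R"]
    o=-c["R"].T@c["t"]
    return o+d*((z-o[2])/d[:,2])[:,None]
def crop(uv,s,ox,oy): return (np.array(uv,float)+.5)/s-.5+np.array([ox,oy])
E
python3 - <<'E'
from bench import *
from h import *
np.set_printoptions(precision=4,suppress=True)
c=capture("top"); print("cam",-c["R"].T@c["t"])
P=lambda n,uv,z,s,ox,oy:(lambda p:print(n,p[:,:2].tolist() and p[:,:2].round(4).tolist(),"mean",p[:,:2].mean(0),"len",np.linalg.norm(np.diff(p,axis=0),axis=1),"ang",np.degrees(np.arctan2(*(np.diff(p,axis=0)[:,1::-1]).T)).round(1) if 0 else np.degrees(np.arctan2(np.diff(p,axis=0)[:,1],np.diff(p,axis=0)[:,0])).round(1)))(unproj(c,crop(uv,s,ox,oy),z))
a=(5.3,105,210);b=(3.3,300,150)
P("fence inner",[(140,117),(737,135)],.024,*a)
P("stop inner",[(140,117),(98,475)],.024,*a)
P("board low",[(32,473),(713,495),(738,80)],.012,*a)
P("beech",[(147,277),(265,254),(282,372),(165,395)],.03,*a)
P("walnut",[(319,243),(440,234),(446,350),(327,363)],.03,*a)
P("cherry",[(507,239),(621,262),(598,377),(479,354)],.03,*a)
P("grip",[(240,256),(315,254),(318,392),(243,393)],.106,*b)
P("lumber",[(33,101),(107,101),(119,548),(38,549)],.1,*b)
E
```

```text
cam [ 0.424  -0.1353  1.1246]
fence inner [[0.6257, 0.3227], [0.5979, 0.0384]] mean [0.6118 0.1806] len [0.2857] ang [-95.6]
stop inner [[0.6257, 0.3227], [0.4589, 0.3389]] mean [0.5423 0.3308] len [0.1676] ang [174.5]
board low [[0.4622, 0.3749], [0.4308, 0.0571], [0.6267, 0.039]] mean [0.5066 0.157 ] len [0.3194 0.1967] ang [-95.6  -5.3]
beech [[0.5483, 0.3155], [0.5554, 0.2604], [0.5, 0.2521], [0.4931, 0.3061]] mean [0.5242 0.2835] len [0.0555 0.0561 0.0545] ang [ -82.7 -171.4   97.3]
walnut [[0.5589, 0.2352], [0.5594, 0.1784], [0.5051, 0.176], [0.5028, 0.2312]] mean [0.5315 0.2052] len [0.0568 0.0544 0.0553] ang [ -89.6 -177.4   92.4]
cherry [[0.5549, 0.147], [0.5405, 0.0938], [0.4879, 0.1056], [0.5022, 0.1607]] mean [0.5214 0.1268] len [0.0551 0.0539 0.0569] ang [-105.1  167.3   75.4]
grip [[0.5834, -0.2768], [0.5812, -0.3302], [0.4839, -0.3223], [0.4867, -0.2699]] mean [ 0.5338 -0.2998] len [0.0535 0.0976 0.0524] ang [-92.3 175.3  86.9]
lumber [[0.7089, -0.1371], [0.7053, -0.1911], [0.3874, -0.1758], [0.3905, -0.1203]] mean [ 0.548  -0.1561] len [0.0542 0.3182 0.0557] ang [-93.8 177.2  86.9]
```

```bash
cat >> h.py <<'E'
from scipy.spatial.transform import Rotation as Rn
BC=np.array([.545,.2057]);BY=np.radians(-5.5)
def b2w(x,y): 
    c,s=np.cos(BY),np.sin(BY); return BC+np.array([c*x-s*y,s*x+c*y])/1000
def w2b(p):
    c,s=np.cos(BY),np.sin(BY); d=(np.array(p)[:2]-BC)*1000; return np.array([c*d[0]+s*d[1],-s*d[0]+c*d[1]])
def need(o,xy,z,yaw):
    R=Rn.from_quat(o["tool_rot"]).as_matrix()
    d=R.T@(np.r_[xy,z]-o["position"])/.03
    y=np.degrees(np.arctan2(R[1,0],R[0,0])); t=(y-yaw+180)%360-180
    print("t",o["clock"].round(2),"pos",o["position"].round(4),"brd",w2b(o["position"]).round(1),"yaw",round(y,1),"F",o["contact_force"].round(1),"gap",round(o["finger_gap"],4),"-> units",d.round(2),"turn",round(t/5,2))
E
python3 -m handwheel '[[0.4,0.92,-0.96,0,0],[0.4,1.84,-1.92,0,0],[0.4,2.76,-2.88,0,0],[0.4,3.68,-3.84,0,0],[0.4,4.6,-4.8,0,0],[0.4,5.52,-5.76,0,0],[0.4,6.44,-6.72,0,0],[0.4,7.36,-7.68,0,0],[0.4,8.28,-8.64,0,0],[0.4,9.2,-9.6,0,0]]'
python3 -m handwheel '[[0.4,0.92,-0.96,0,0],[0.4,1.84,-1.92,0,0],[0.4,2.76,-2.88,0,0],[0.4,3.68,-3.84,0,0],[0.4,4.6,-4.8,0,0],[0.4,5.52,-5.76,0,0],[0.4,6.44,-6.72,0,0],[0.4,7.36,-7.68,0,0],[0.4,8.28,-8.64,0,0],[0.4,9.2,-9.55,0,0]]'
python3 -m handwheel '[[0.4,0,0,1,1.4],[0.4,0,0,2,2.8],[0.4,0,0,3,4.2],[0.4,0,0,4,5.6],[0.4,0,0,5,6.4],[0.4,0,0,5,6.4]]'
python3 -c "
from bench import *;from h import *
need(get_obs(),b2w(-85,75),.018,-5.5)"
```

```text
clock: 0.98
position: [0.3526, -0.0873, 0.2314]
tool_rot: [0.974, 0.229, 0.0, 0.0]
contact_force: [0.1, -0.6, 0.6]
finger_gap: 0.0342
finger_force: 0.0
clock: 1.82
position: [0.472, 0.2925, 0.231]
tool_rot: [0.973, 0.229, -0.0, 0.0]
contact_force: [1.6, -0.2, 1.4]
finger_gap: 0.0341
finger_force: 0.0
clock: 2.32
position: [0.4685, 0.2886, 0.0756]
tool_rot: [0.999, -0.05, -0.005, 0.003]
contact_force: [-1.6, -1.0, -0.2]
finger_gap: 0.0341
finger_force: 0.0Traceback (most recent call last):
  File "<string>", line 3, in <module>
    need(get_obs(),b2w(-85,75),.018,-5.5)
    ~~~~^^^^^^^^^^^^^^^^^^^^^^^^^^^^^^^^^
  File "h.py", line 19, in need
    print("t",o["clock"].round(2),"pos",o["position"].round(4),"brd",w2b(o["position"]).round(1),"yaw",round(y,1),"F",o["contact_force"].round(1),"gap",round(o["finger_gap"],4),"-> units",d.round(2),"turn",round(t/5,2))
              ^^^^^^^^^^^^^^^^
AttributeError: 'float' object has no attribute 'round'
```

```bash
sed -i 's/o\["clock"\].round(2)/round(float(o["clock"]),2)/' h.py
python3 -m handwheel '[[0.3,0,0,0,0],[0.3,0,0,0,0]]' >/dev/null
python3 -c "
from bench import *;from h import *
need(get_obs(),b2w(-85,75),.018,-5.5)"
```

```text
t 2.48 pos [0.4731 0.2906 0.0827] brd [-79.7  77.6] yaw -5.4 F [-0.1 -0.   0.8] gap 0.0257 -> units [-0.18  0.09  2.16] turn 0.02
```

```bash
python3 -m handwheel '[[0.3,-0.1,0.04,1,0],[0.3,-0.2,0.08,1.8,0],[0.3,-0.2,0.08,2.15,0],[0.3,-0.2,0.08,2.15,0]]' 
python3 -m handwheel '[[0.3,0.3,0,0,0],[0.3,0.6,0,0,0],[0.3,0.9,0,0,0],[0.3,1.2,0,0,0],[0.3,1.5,0,0,0],[0.3,1.8,0,0,0],[0.3,2.1,0,0,0],[0.3,2.4,0,0,0],[0.3,2.6,0,0,0],[0.3,2.7,0,0,0]]'
python3 - <<'E'
from bench import *;from h import *
import cv2
need(get_obs(),b2w(3,75),.018,-5.5)
c=capture("top")["img"]; cv2.imwrite("pics/a1.png",cv2.resize(c[210:310,105:255],None,fx=5.3,fy=5.3,interpolation=cv2.INTER_CUBIC))
E
```

```text
clock: 2.82
position: [0.4656, 0.2883, 0.0164]
tool_rot: [0.999, -0.048, -0.001, 0.0]
contact_force: [-0.4, -1.2, 0.1]
finger_gap: 0.026
finger_force: 0.0
clock: 3.65
position: [0.5476, 0.2804, 0.0166]
tool_rot: [0.999, -0.049, 0.0, 0.0]
contact_force: [-0.9, 0.1, 0.5]
finger_gap: 0.0258
finger_force: 0.2
t 3.65 pos [0.5476 0.2804 0.0166] brd [-4.5 74.6] yaw -5.6 F [-0.9  0.1  0.5] gap 0.0258 -> units [ 0.25 -0.01 -0.05] turn -0.01
```

View pics/a1.png

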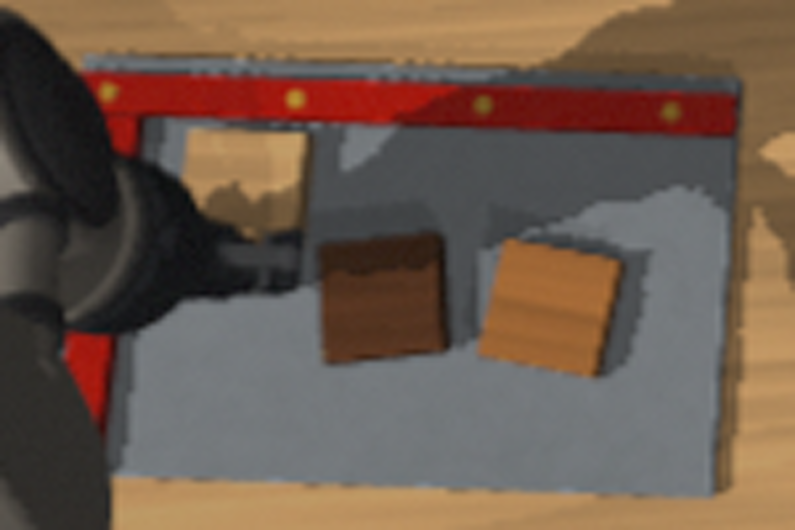

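Beech has been squared up by the fingers and is now just short of the fence (top at (245,180) in the crop). Walnut and cherry haven't moved. I'll press on gently.

```bash
python3 -m handwheel '[[0.3,0.06,0,0,0],[0.3,0.12,0,0,0],[0.3,0.18,0,0,0],[0.3,0.22,0,0,0],[0.3,0.22,0,0,0]]' |sed -n '2p;4p'
python3 -m handwheel '[[0.3,0.03,0,0,0],[0.3,0.06,0,0,0],[0.3,0.09,0,0,0],[0.3,0.09,0,0,0]]' |sed -n '2p;4p'
python3 -c "
from bench import *;from h import *
need(get_obs(),b2w(-85,0),.018,-5.5)"
```

```text
position: [0.5533, 0.28, 0.0168]
contact_force: [0.2, 1.0, 0.1]
position: [0.5543, 0.2799, 0.0167]
contact_force: [-5.9, 0.2, 3.6]
t 4.45 pos [0.5543 0.2799 0.0167] brd [ 2.1 74.8] yaw -5.5 F [-5.9  0.2  3.6] gap 0.0257 -> units [-2.9   2.49 -0.03] turn -0.01
```

```bash
python3 -m handwheel '[[0.3,-0.8,0,0,0],[0.3,-1.7,0,0,0],[0.3,-2.55,0,0,0],[0.3,-2.55,0.8,0,0],[0.3,-2.55,1.7,0,0],[0.3,-2.55,2.55,0,0],[0.3,-2.55,2.55,0,0],[0.3,-2.3,2.55,0,0],[0.3,-2,2.55,0,0],[0.3,-1.7,2.55,0,0]]' |sed -n '2p;4p'
python3 -m handwheel '[[0.3,0.3,0,0,0],[0.3,0.6,0,0,0],[0.3,0.9,0,0,0],[0.3,1.2,0,0,0],[0.3,1.4,0,0,0],[0.3,1.5,0,0,0],[0.3,1.6,0,0,0],[0.3,1.65,0,0,0],[0.3,1.7,0,0,0],[0.3,1.7,0,0,0]]' |sed -n '2p;4p'
python3 -c "
from bench import *;from h import *
need(get_obs(),b2w(2,-2),.018,-5.5)"
```

```text
position: [0.4993, 0.2093, 0.017]
contact_force: [-0.1, -0.9, -0.1]
position: [0.5465, 0.2037, 0.0166]
contact_force: [-5.2, -0.2, 3.6]
t 6.12 pos [0.5465 0.2037 0.0166] brd [ 1.6 -1.8] yaw -5.5 F [-5.2 -0.2  3.6] gap 0.0256 -> units [ 0.01  0.01 -0.05] turn -0.01
```

```bash
python3 -m handwheel '[[0.3,-0.8,0,0,0],[0.3,-1.7,0,0,0],[0.3,-2.55,0,0,0],[0.3,-2.55,0.8,0,0],[0.3,-2.55,1.7,0,0],[0.3,-2.55,2.63,0,0],[0.3,-2.55,2.63,0,0],[0.3,-2.3,2.63,0,0],[0.3,-2,2.63,0,0],[0.3,-1.7,2.63,0,0]]' |sed -n '2p;4p'
python3 -m handwheel '[[0.3,0.3,0,0,0],[0.3,0.6,0,0,0],[0.3,0.9,0,0,0],[0.3,1.2,0,0,0],[0.3,1.4,0,0,0],[0.3,1.5,0,0,0],[0.3,1.6,0,0,0],[0.3,1.65,0,0,0],[0.3,1.7,0,0,0],[0.3,1.7,0,0,0]]' |sed -n '2p;4p'
python3 -m handwheel '[[0.3,-0.5,0,0,0],[0.3,-1,0,-1,0],[0.3,-1,0,-2,0],[0.3,-1,0,-2.2,0]]' |sed -n '2p;4p'
python3 - <<'E'
from bench import *;from h import *
import cv2
need(get_obs(),b2w(38,-130),.018,84.5)
c=capture("top")["img"]; cv2.imwrite("pics/a2.png",cv2.resize(c[210:310,105:255],None,fx=5.3,fy=5.3,interpolation=cv2.INTER_CUBIC))
E
```

```text
position: [0.4916, 0.1306, 0.017]
contact_force: [0.8, 0.5, 0.2]
position: [0.5384, 0.1252, 0.0165]
contact_force: [-7.1, 0.9, 4.3]
position: [0.5125, 0.1284, 0.0868]
contact_force: [0.4, 0.6, -0.3]
t 8.12 pos [0.5125 0.1284 0.0868] brd [-24.9 -80.1] yaw -5.5 F [ 0.4  0.6 -0.3] gap 0.0258 -> units [2.08 1.67 2.31] turn -18.0
```

View pics/a2.png

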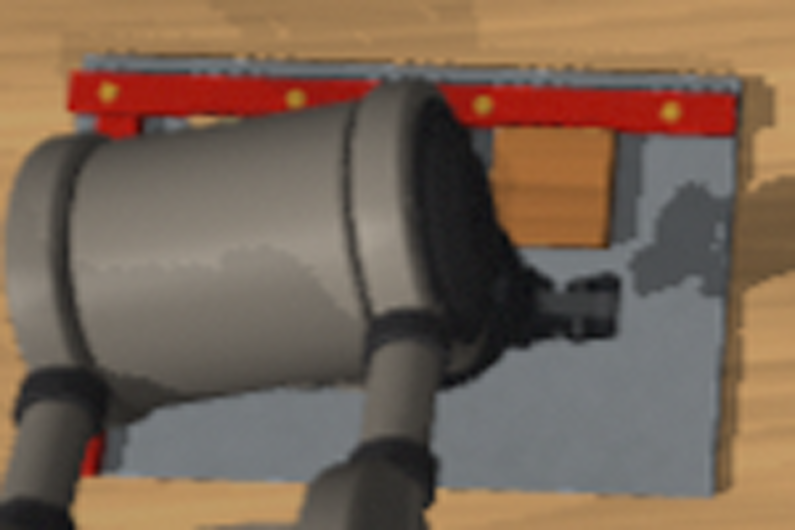

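Cherry sits flat on the fence. Next I turn the tool 90° and push the row along the fence.

```bash
python3 -m handwheel '[[0.3,0.2,0.2,0,-1.4],[0.3,0.4,0.4,0,-2.8],[0.3,0.6,0.6,0,-4.2],[0.3,0.9,0.8,0,-5.6],[0.3,1.2,1,0,-7],[0.3,1.5,1.2,0,-8.4],[0.3,1.8,1.4,0,-9.8],[0.3,2,1.6,0,-11.2],[0.3,2.08,1.7,0,-12.6],[0.3,2.08,1.7,0,-14]]' >/dev/null
python3 -m handwheel '[[0.3,0,0,0,-1.4],[0.3,0,0,0,-2.8],[0.3,0,0,0,-4],[0.3,0,0,0,-4]]' 
python3 -c "
from bench import *;from h import *
o=get_obs();print(o['joint_positions'].round(2))
need(o,b2w(38,-131),.018,84.5)"
```

```text
clock: 9.33
position: [0.5678, 0.071, 0.0817]
tool_rot: [0.739, 0.673, -0.0, -0.0]
contact_force: [-0.1, 0.2, 0.3]
finger_gap: 0.0255
finger_force: 0.0
[-0.01  0.58  1.58 -0.    0.98  0.08]
t 9.33 pos [0.5678 0.071  0.0817] brd [  35.6 -131.9] yaw 84.7 F [-0.1  0.2  0.3] gap 0.0255 -> units [0.03 0.08 2.12] turn 0.03
```

```bash
python3 -m handwheel '[[0.3,0,0.05,1,0],[0.3,0,0.05,1.8,0],[0.3,0,0.05,2.12,0.03],[0.3,0,0.05,2.12,0.03]]' |sed -n '2p;4p'
python3 -m handwheel '[[0.3,0.25,0,0,0],[0.3,0.5,0,0,0],[0.3,0.75,0,0,0],[0.3,1,0,0,0],[0.3,1.25,0,0,0],[0.3,1.5,0,0,0],[0.3,1.75,0,0,0],[0.3,2,0,0,0],[0.3,2.2,0,0,0],[0.3,2.3,0,0,0]]' |sed -n '2p;4p'
python3 -m handwheel '[[0.3,0.06,0,0,0],[0.3,0.12,0,0,0],[0.3,0.18,0,0,0],[0.3,0.22,0,0,0],[0.3,0.22,0,0,0]]' |sed -n '2p;4p'
python3 -c "
from bench import *;from h import *
need(get_obs(),b2w(38,-54),.018,84.5)"
```

```text
position: [0.5676, 0.071, 0.0163]
contact_force: [-1.4, -0.3, 0.7]
position: [0.5765, 0.1406, 0.0192]
contact_force: [0.2, -2.2, 0.5]
position: [0.5771, 0.1463, 0.0191]
contact_force: [-0.6, -0.6, -0.6]
t 10.92 pos [0.5771 0.1463 0.0191] brd [ 37.7 -56. ] yaw 84.3 F [-0.6 -0.6 -0.6] gap 0.026 -> units [0.07 0.01 0.04] turn -0.04
```

```bash
python3 -m handwheel '[[0.3,0.03,0,0,0],[0.3,0.06,0,0,0],[0.3,0.1,0,0,0],[0.3,0.13,0,0,0],[0.3,0.13,0,0,0]]' |sed -n '2p;4p'
python3 -c "
from bench import *;from h import *
need(get_obs(),b2w(38,-54),.018,84.5)"
```

```text
position: [0.5774, 0.1496, 0.0191]
contact_force: [-0.7, -4.4, -0.1]
t 11.33 pos [0.5774 0.1496 0.0191] brd [ 37.6 -52.7] yaw 84.3 F [-0.7 -4.4 -0.1] gap 0.0259 -> units [-0.04  0.01  0.04] turn -0.04
```

```bash
python3 -m handwheel '[[0.3,0.04,0,0,0],[0.3,0.08,0,0,0],[0.3,0.08,0,0,0],[0.3,0.08,0,0,0]]' |sed -n '2p;4p'
python3 -m handwheel '[[0.3,-1,0,0,0],[0.3,-1,0,-1,0],[0.3,-1.5,0.5,-2.3,0],[0.3,-2,1.5,-3.5,0],[0.3,-3,2.5,-4.5,0],[0.3,-4,3.5,-4.5,0],[0.3,-5,4.5,-4.5,0],[0.3,-5,4.5,-4.5,0]]' |sed -n '2p;4p'
python3 - <<'E'
from bench import *;from h import *
import cv2
need(get_obs(),b2w(38,-54),.018,84.5)
c=capture("top")["img"]; cv2.imwrite("pics/top3.png",c); cv2.imwrite("pics/a3.png",cv2.resize(c[210:310,105:255],None,fx=5.3,fy=5.3,interpolation=cv2.INTER_CUBIC))
E
```

```text
position: [0.5773, 0.1498, 0.0191]
contact_force: [-2.1, -13.7, 2.4]
position: [0.7001, -0.0141, 0.1557]
contact_force: [0.2, -0.8, -0.6]
t 12.33 pos [ 0.7001 -0.0141  0.1557] brd [ 175.5 -203.9] yaw 84.2 F [ 0.2 -0.8 -0.6] gap 0.0254 -> units [ 4.97 -4.63  4.56] turn -0.07
```

View pics/a3.png

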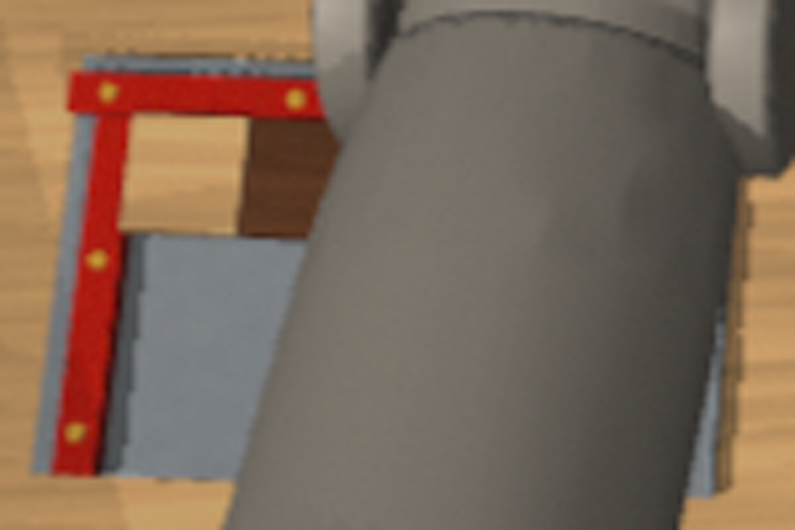

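The row is closed: the force went rigid at 13.7 N, and beech and walnut are flush with the stop and fence in the crop. Cherry is hidden behind the arm, so I'll check it on the way to the sander.

```bash
python3 -m handwheel '[[1,-0.9,-0.4,-0.5,1.4],[1,-1.9,-0.85,-1,2.8],[1,-2.9,-1.3,-1.5,4.2],[1,-3.9,-1.75,-1.5,5.6],[1,-4.9,-2.2,-1.5,7],[1,-5.9,-2.65,-1.5,8.4],[1,-6.9,-3.1,-1.5,9.8],[1,-7.9,-3.55,-1.5,11.2],[1,-8.9,-4,-1.5,12.6],[1,-9.9,-4.45,-1.5,14]]' >/dev/null
python3 -m handwheel '[[1,0,0,0,1.4],[1,0,0,0,2.8],[1,0,0,0,3.6],[1,0,0,0,3.6],[1,0,0,0,3.6]]' >/dev/null
python3 - <<'E'
from bench import *;from h import *
import cv2
o=get_obs(); print(o["joint_positions"].round(2)); need(o,[.534,-.300],.064,-4)
c=capture("top")["img"]; a=c[205:310,105:255]; b=c[205:310,330:480]
s=capture("scene")["img"]; 
cv2.imwrite("pics/a4.png",cv2.resize(cv2.vconcat([cv2.hconcat([a,b]),cv2.hconcat([s[215:320,340:490],s[135:240,220:370]])]),None,fx=2.66,fy=2.66,interpolation=cv2.INTER_CUBIC))
E
```

```text
[-0.63  0.52  1.33  0.    1.29  1.01]
t 13.63 pos [ 0.5351 -0.292   0.1992] brd [  37.8 -496.3] yaw -3.5 F [0.5 0.3 0.8] gap 0.0856 -> units [-0.02  0.27  4.51] turn 0.09
```

View pics/a4.png

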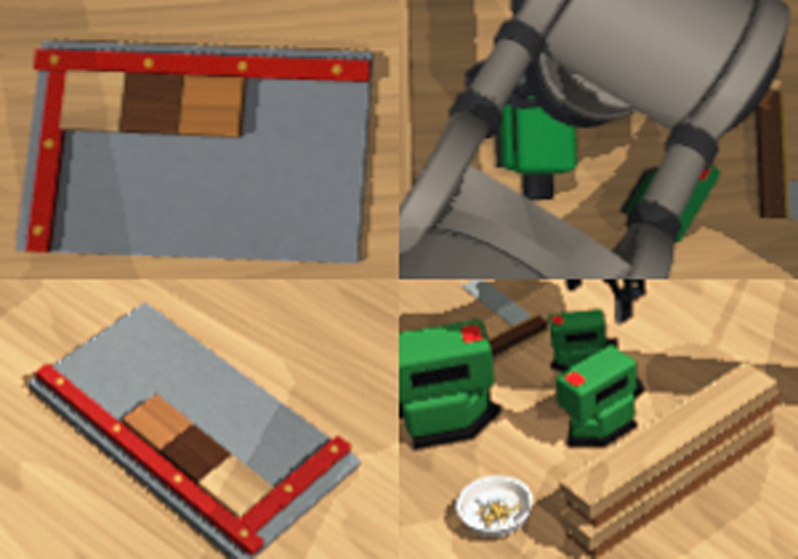

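All three blanks are flush along the fence and stop in both views. The middle sander stands free beside the stack. I'll cross-check its position from both cameras, then descend.

```bash
python3 - <<'E'
from bench import *;from h import *
s=capture("scene");t=capture("top")
print(unproj(s,[286.5,172.5],.107),unproj(t,crop([(282,272)],3.3,300,150),.107))
E
python3 -m handwheel '[[1,0,0.27,0.9,0.1],[1,0,0.27,1.8,0.1],[1,0,0.27,2.7,0.1],[1,0,0.27,3.4,0.1],[1,0,0.27,4,0.1],[1,0,0.27,4.3,0.1],[1,0,0.27,4.5,0.1],[1,0,0.27,4.5,0.1]]'
```

```text
[[ 0.56992736 -0.29923549  0.107     ]] [[ 0.56976198 -0.30534936  0.107     ]]
clock: 14.5
position: [0.5342, -0.3002, 0.0634]
tool_rot: [0.999, -0.036, -0.001, -0.0]
contact_force: [-0.2, 0.3, 0.4]
finger_gap: 0.0852
finger_force: 0.0
```

```bash
python3 -m handwheel '[[0.55,0,0,0,0],[0.55,0,0,0,0],[0.5,0,0,0,0],[0.5,0,0,0,0],[0.3,0,0,0,0],[0.3,0,0,0,0],[0.3,0,0,0,0],[0.3,0,0,0,0]]' 80
python3 -m handwheel '[[0.3,0,0,-0.2,0],[0.3,0,0,-0.5,0],[0.3,0,0,-1,0],[0.3,0,0,-1.5,0],[0.3,0,0,-2,0],[0.3,0,0,-2,0]]' 80
python3 -c "
from bench import *;from h import *
o=get_obs(); print(o['finger_force'],o['ft_torque'])
need(o,[.534,-.3],.22,-5.5)"
```

```text
clock: 15.17
position: [0.5352, -0.3013, 0.0658]
tool_rot: [0.999, -0.037, 0.001, 0.001]
contact_force: [-0.1, -1.4, 7.1]
finger_gap: 0.0514
finger_force: 83.4
clock: 15.67
position: [0.5355, -0.3011, 0.1271]
tool_rot: [0.999, -0.036, 0.002, 0.001]
contact_force: [1.6, -0.9, -5.7]
finger_gap: 0.0511
finger_force: 85.1
85.10893106460571 [-0.06258651 -0.09682676 -0.02144246]
t 15.67 pos [ 0.5355 -0.3011  0.1271] brd [  39.1 -505.4] yaw -4.2 F [ 1.6 -0.9 -5.7] gap 0.0511 -> units [-0.04 -0.03 -3.1 ] turn 0.26
```

```bash
python3 -m handwheel '[[0.3,0,0,-0.5,0],[0.3,0,0,-1.2,0],[0.3,0,0,-2,0.1],[0.3,0,0,-2.7,0.2],[0.3,0,0,-3.2,0.26],[0.3,0,0,-3.2,0.26],[0.3,0,0,-3.2,0.26]]'
python3 - <<'E'
from bench import *;from h import *
import cv2
need(get_obs(),b2w(37,41),.225,-5.5)
c=capture("top"); cv2.imwrite("pics/a5.png",cv2.resize(cv2.hconcat([c["img"][205:305,105:255],c["img"][205:305,330:480]]),None,fx=2.66,fy=2.66,interpolation=cv2.INTER_CUBIC))
E
```

```text
clock: 16.25
position: [0.5342, -0.3003, 0.2195]
tool_rot: [0.999, -0.048, -0.0, -0.0]
contact_force: [-0.7, -0.4, -8.2]
finger_gap: 0.0513
finger_force: 85.8
t 16.25 pos [ 0.5342 -0.3003  0.2195] brd [  37.8 -504.7] yaw -5.5 F [-0.7 -0.4 -8.2] gap 0.0513 -> units [ -0.02 -18.19  -0.18] turn 0.0
```

View pics/a5.png

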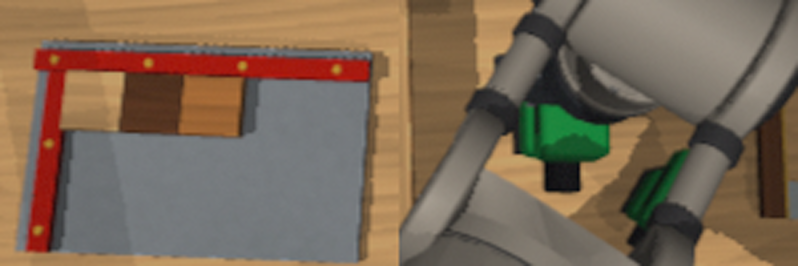

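The row is intact: walnut's top is centred at about (151.5,104) in the crop, and the sander hangs level in the fingers. Now I carry it across.

```bash
python3 - <<'E'
from bench import *;from h import *
p=unproj(capture("top"),crop([(123,74),(183,77),(180,134),(120,131)],2.66,105,205),.03); print(p.mean(0),w2b(p.mean(0)))
E
python3 -m handwheel '[[0.3,0,-0.4,0,0],[0.3,0,-1,0,0],[0.3,0,-1.8,0,0],[0.3,0,-2.7,0,0],[0.3,0,-3.6,0,0],[0.3,0,-4.5,0,0],[0.3,0,-5.4,0,0],[0.3,0,-6.3,0,0],[0.3,0,-7.2,0,0],[0.3,0,-8.1,0,0]]' |sed -n '2p;4,6p'
python3 -m handwheel '[[0.3,0,-0.9,0,0],[0.3,0,-1.8,0,0],[0.3,0,-2.7,0,0],[0.3,0,-3.6,0,0],[0.3,0,-4.5,0,0],[0.3,0,-5.4,0,0],[0.3,0,-6.3,0,0],[0.3,0,-7.2,0,0],[0.3,0,-8.1,0,0],[0.3,0,-8.8,0,0]]' |sed -n '2p;4,6p'
python3 -m handwheel '[[0.3,0,-0.6,0,0],[0.3,0,-1,0,0],[0.3,0,-1.25,0,0],[0.3,0,-1.3,0,0],[0.3,0,-1.3,0,0],[0.3,0,-1.3,0,0]]' |sed -n '2p;4,6p'
python3 -c "
from bench import *;from h import *
o=get_obs(); print(o['joint_positions'].round(2))
need(o,b2w(37,41),.135,-5.5)"
```

```text
[0.58882984 0.24311047 0.03      ] [40.04241879 41.43913929]
position: [0.5568, -0.0565, 0.2188]
contact_force: [0.0, -0.5, -7.3]
finger_gap: 0.0513
finger_force: 85.9
position: [0.5817, 0.2068, 0.2185]
contact_force: [0.3, -0.2, -7.6]
finger_gap: 0.0511
finger_force: 86.2
position: [0.5866, 0.242, 0.2199]
contact_force: [0.3, -0.8, -6.3]
finger_gap: 0.0513
finger_force: 86.2
[ 0.27  0.56  1.21 -0.    1.38  1.94]
t 18.52 pos [0.5866 0.242  0.2199] brd [37.9 40.1] yaw -5.5 F [ 0.3 -0.8 -6.3] gap 0.0513 -> units [-0.03 -0.03  2.83] turn -0.01
```

```bash
python3 -m handwheel '[[0.3,0,0,-0,0],[0.3,0,-0.03,0.6,0],[0.3,0,-0.03,1.3,0],[0.3,0,-0.03,2,0],[0.3,0,-0.03,2.6,0],[0.3,0,-0.03,3,0],[0.3,0,-0.03,3.1,0],[0.3,0,-0.03,3.1,0],[0.3,0,-0.03,3.1,0]]' |sed -n '2p;4,6p'
python3 - <<'E'
from bench import *;from h import *
import cv2
need(get_obs(),b2w(37,41),.107,-5.5)
s=capture("scene"); t=capture("top")
cv2.imwrite("pics/a6.png",cv2.resize(cv2.hconcat([s["img"][185:325,335:485],t["img"][180:320,90:240]]),None,fx=2.66,fy=2.66*1,interpolation=cv2.INTER_CUBIC))
# predicted pixels in crop for walnut-top/pad points
w=np.r_[b2w(42,41),0]; c_,s_=np.cos(BY),np.sin(BY)
def pr(c,x,y,z,ox,oy):
    X=c["R"]@np.array([w[0]+c_*x-s_*y,w[1]+s_*x+c_*y,z])+c["t"]; u=c["K"]@X; return ((u[:2]/u[2]-[ox,oy]+.5)*2.66-.5).round(0)
for n,P in dict(nose=(.05,0,.061),heelL=(-.045,.035,.061),heelR=(-.045,-.035,.061),gripF1=(.045,.026,.167),gripF2=(.045,-.026,.167),spout=(-.077,0,.096)).items():
    print(n,"scene",pr(s,*P,335,185),"top",pr(t,*P,90,180)+[399,0])
E
```

```text
position: [0.5874, 0.2435, 0.1281]
contact_force: [1.5, -0.1, -7.9]
finger_gap: 0.051
finger_force: 85.8
t 19.27 pos [0.5874 0.2435 0.1281] brd [38.6 41.7] yaw -5.5 F [ 1.5 -0.1 -7.9] gap 0.051 -> units [-0.05  0.02  0.7 ] turn -0.01
nose scene [179. 258.] top [585. 110.]
heelL scene [263. 231.] top [536. 212.]
heelR scene [213. 193.] top [613. 214.]
gripF1 scene [216. 207.] top [509.  93.]
gripF2 scene [177. 176.] top [571.  95.]
spout scene [262. 176.] top [556. 246.]
```

View pics/a6.png

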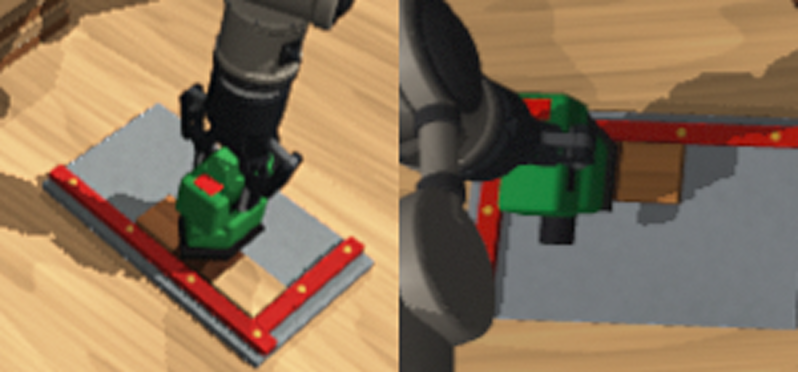

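Both views agree with the predicted sander outline (nose seen at about (183,258) in the crop, predicted (179,258)). It is level and centred, so I'll do the last slow descent.

```bash
python3 -m handwheel '[[0.3,-0.03,0.02,0.15,0],[0.3,-0.06,0.02,0.3,0],[0.3,-0.06,0.02,0.45,0],[0.3,-0.06,0.02,0.58,0],[0.3,-0.06,0.02,0.66,0],[0.3,-0.06,0.02,0.7,0],[0.3,-0.06,0.02,0.7,0],[0.3,-0.06,0.02,0.7,0],[0.3,-0.06,0.02,0.7,0],[0.3,-0.06,0.02,0.7,0]]' |sed -n '2p;4,6p'
python3 - <<'E'
from bench import *;from h import *
import cv2
o=get_obs(); need(o,b2w(37,41),.107,-5.5); print(abs(o["dq"]).max())
s=capture("scene"); cv2.imwrite("pics/a7.png",cv2.resize(s["img"][205:305,345:465],None,fx=5,fy=5,interpolation=cv2.INTER_CUBIC))
E
```

```text
position: [0.5851, 0.2435, 0.1064]
contact_force: [-0.2, -0.0, -7.5]
finger_gap: 0.0509
finger_force: 86.0
t 20.2 pos [0.5851 0.2435 0.1064] brd [36.3 41.5] yaw -5.5 F [-0.2 -0.  -7.5] gap 0.0509 -> units [ 0.02  0.02 -0.02] turn 0.0
0.0014526484230806417
```

View pics/a7.png

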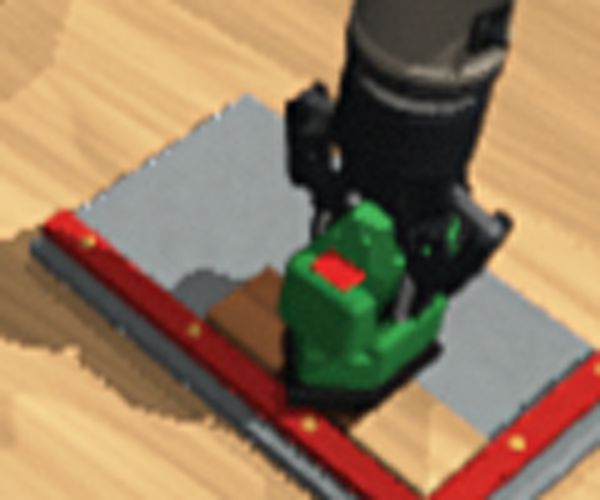

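The sander hovers over the walnut blank, level and with its nose over the fence. The measured force is only the sander's own weight, so it isn't touching anything.

```bash
python3 -c "
from bench import *
print(close_job())"
```

```text
the job is handed in; nothing more can be done
None
```

I handed the job in at about 20 s: the three blanks form a tight row against the fence and end stop, and the arm is holding the middle-sized sander still and level about 1 cm above the walnut blank, nose to the fence; no verdict came back.

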